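# Trial-fit a reground coring tool's taper and drift it out

### The arm

A 6-joint arm with a two-finger parallel gripper is mounted at the origin on the work surface. World frame = base frame: x ahead of the robot, y to its left, z up, the work surface at z = 0. Lengths are in mm, angles in rad, forces in N, time in s.
With the tool pointing down it reaches from about 325 to 900 mm from the base axis. Payload 6.1 kg.
Tool frame: the origin (TCP) lies on the front face of the gripper's body, between the roots of the fingers; the fingertips stand 73 mm ahead of it and the grasp point (between the pads) lies 54 mm ahead of it (finger_overhang is the distance from the TCP to the fingertips, in mm); z points along the fingers, y is the line along which they close (so a half turn about z gives the same grasp; the last joint's range is limited). The gripper opens to 85 mm and grips with 20 to 120 N. Pads are 22 mm wide; open, the fingers measure 114 mm over their backs; the gripper's body (76 mm by 85 mm) begins 54 mm behind the grasp point. The pads swing forward as they close: fully open they stand 13 mm farther back than shut.
Start: joints at [-1.267, 0.22, 1.526, -0, 1.395, -0.126], TCP at [260.423, -568.152, 303.9] pointing down, gripper open.
Joint ranges: [-2.98, 2.98], [-0.91, 2.08], [0.09, 2.57], [-1.24, 4.39], [0.2, 2.65], [-2.68, 2.68]. Speed limits (rad/s): [2.57, 2.57, 3.01, 3.14, 3.14, 3.14].

### API

Orientations are given as a unit quaternion [w, x, y, z].
In Python, from station import state, read_camera, hand_in, finger_overhang gives the robot as it stands. The module is installed in compiled form; this text tells all that it offers.
- The arm moves only by the tool play_rows, never from a script. Its argument "rows" is a list of rows, each an object with "grip": the finger opening in mm, from 0 to 85.4; "translation": the shift along the tool's x, y, z in mm, a list of three; "roll": the turn about the tool's z in degrees. In form: [{"grip": grip, "translation": [x, y, z], "roll": roll}, ...]. A call has 1 to 8 rows; each row shifts and turns the commanded pose from where the row before left it, along the tool's axes as they then stand; what a row does not reach is not made up. A row lasts 1/10 s, in which the tool goes at most 50 mm and 8.59 degrees, less where a joint would pass 70% of its speed; a pose out of reach is approached as far as the arm can. A call is refused whole if a number of a shift passes 50 or a number of a turn 8.59, either way. A call with a gripper value outside its range is refused whole. The fingers move at their own pace and stop on an object; the grip force is fixed at half the most. Time passes only in rows, so rows that do not move let the fingers close. It gives the time, the measured TCP pose, the force, the opening and the grip force at its end, in the units of the state.
- state(): the state, without advancing time (a new reading comes with each control period).
- read_camera(name): name is "side" or "top" or "wrist"; returns a dict with "color" (420x560x3 uint8, red, green, blue), "K" (3x3 intrinsics, pixels), "R" (3x3) and "t" (3): a world point X has camera coordinates R X + t. Camera axes: x right, y down, z forward; pixel columns grow to the right and rows downward; lengths in mm; the calibration is good to about 2 mm. The wrist camera is an equidistant fisheye: a pixel r from the principal point sees the ray r / f radians off the axis. A picture is of the moment at which its call begins. There is no depth.
- hand_in(): hands the job in; it is judged then, once.
The state is a dict: "time_s": time; "qpos": joint angles; "qvel": joint speeds; "joint_torque": joint torques, N m; "position": TCP position; "eef_rot": TCP orientation; "contact_force": force on the tool from outside, world axes, zero at the start; "ft_torque": the same for the moment, N m; "opening": finger opening in mm; "finger_force": force on a finger pad.
Only numpy, scipy, OpenCV 4.12 (cv2) and the standard library are available. Lean on these libraries where they do the work, as an engineer would, in place of code of your own. Each camera call takes 0.05 s, during which the arm holds its last target. There are 200 camera calls.

### The job

Try the fit of the bigger coring tool's reground taper: put its shank into the bench socket and seat it fully home by pushing with a twist, gently, never bearing on it with more than about 3 kg, then take your hand off so that it stands locked by itself. Next drive the drift through the slot under the shank, without forcing it, until the tool has come up off its taper by about 10 mm, and let go: leave the drift in the slot with the freed tool standing loose on it. Leave the other tool and the treats where they are.

Things in the scene. Friction and masses are not known exactly. Their poses are not given: they have to be found in the camera images.
- socket: Bench socket's flange, fixed: dark steel plate 110 x 110 x 12 mm. On it stands the steel column, 54 mm across, its top 98 mm above the work surface, with a tapered bore open at the top and a drift slot through its sides. Origin: centre of the flange's underside on the work surface; z is the bore's axis, up; the slot runs along y, open at both ends.
- column (a joint): How far (m) the column has sunk on the rubber cushion between it and the flange: 0 unloaded, 1 mm for every 20 N of downward push. Bearing down with 3 kg gives 1.5 mm.
- socket_face (a point): Centre of the socket's flat top face at the bore's mouth (about 24 mm across; it narrows 1:10 on the diameter), 98 mm above the work surface. Home means the big tool's collar lands on this face; let down loosely, the shank stops with the collar 5 to 9 mm above it; it is off its taper at 8 mm.
- slot_mouth (a point): Middle of the slot's floor at its +y mouth, 27 mm from the bore's axis, 30 mm above the work surface. The slot is 13 mm wide (along the socket's x, centred on the axis), 32 mm high, with a flat level floor right through; the -y mouth is alike. It runs square to the flange's edges, roughly left to right as the robot sees it.
- corer: The bigger coring tool, plain steel, about 0.42 kg, standing shank down in one of two white stands (70 x 70 x 62 mm), either one. Origin: centre of its collar's underside; z up its axis. Collar 34 mm across, 6 mm thick; square hub above it; then a cutting tube 28 mm across, its top 60 mm above the origin. Collar rests on the stand, shank hangs in the hole.
- corer_hub (a point): Centre of the big tool's square hub, the place to grip: 30 x 30 mm, sides square to the body's x and y, from 6 to 40 mm above the collar's underside (this point is 26 mm above it). The collar juts out 2 mm below the hub's sides: keep fingertips above it.
- corer_end (a point): Lower end of the big tool's shank, 54 mm below its origin: a round taper, no tang, 22 mm across at the collar, 17 mm at the end. Pushed straight, it needs 35 N or more to go home; pushed while turned to and fro it sinks under 10 to 20 N. Home, it grips so that a hand's pull of 15 N does not move it, and this end is 14 mm above the slot's floor.
- small_corer: The smaller coring tool, same shape, hub 20 x 20 mm, tube 16 mm across, in the other stand: leave alone. Origin as for the big one.
- drift: Drift, about 0.25 kg, lying on its straight lower edge on the work surface: a steel wedge blade 8 mm thick with a black block handle. Origin: centre of the handle's underside; x along the drift to the blade's tip, y across its thickness, z up.
- drift_grip (a point): Centre of the drift's handle, 15 mm above its underside. The handle is 55 mm long (x), 20 mm wide (y), 30 mm high. The drift balances about 45 mm ahead of here.
- drift_tip (a point): Lower edge of the blade's tip, 172.5 mm ahead of the handle's centre. The blade is 9 mm high here and rises 1.5 mm per 10 mm to 27 mm at 120 mm back, then runs level to the handle; its underside is flat, level with the handle's. With the tool home it meets the shank's end when the tip is about 28 mm past the bore's axis; about 67 mm more lifts it 10 mm, the push peaking at 15 to 30 N and easing off as it comes free.
- treat0: Baked ring treat, dark brown, 80 mm across, 20 mm thick, loose on the table: leave alone. Origin: centre of its underside.
- treat1: Another ring treat, as treat0.
- treat2: Another ring treat, as treat0.
Mind the look-alikes: they are no part of the job. Leave any green look-alike of the corer alone.

How it is judged (in metres and radians):
On the way, in this order (a step that is already met when the one before it is completed fails the run):
1. the big coring tool is fully home in the socket (collar within 1.5 mm of the face), with the hand off it (z of corer in the frame of socket_face below 0.0015 m and horizontal distance between corer and socket_face below 0.003 m and angle between corer's own z axis and vertical below 0.05 rad and contact force between each of the fingers, drift and corer below 0.2 N), for 0.3 s.
2. driven by the drift in the slot, the tool has come up off its taper by at least 8 mm, with no hand on it (z of corer in the frame of socket_face between 0.008 and 0.02 m and horizontal distance between corer and socket_face below 0.006 m and contact force between drift and corer above 0.5 N and contact force between the fingers and corer below 0.2 N), for 0.1 s.
At the end, for the whole second after the job is handed in: The big coring tool stands free in the socket, its collar 8 to 20 mm above the face, within 6 mm of the bore's axis and upright within about 8 degrees, resting on the drift's blade that has been left in the slot; both at rest and let go (z of corer in the frame of socket_face between 0.008 and 0.02 m and horizontal distance between corer and socket_face below 0.006 m and angle between corer's own z axis and vertical below 0.15 rad and horizontal distance between drift and socket below 0.14 m and z of drift_tip in the frame of socket above 0.022 m and x of drift_tip in the frame of socket between -0.02 and 0.02 m and linear speed of each of corer, drift below 0.02 m/s); the robot touches nothing.
It fails at once if the column is pushed down on its cushion by more than 1.6 mm (more than 32 N) (value of joint column above 0.0016 m).
It fails at once if the drift is forced against the socket with more than 100 N, all its contacts added up (contact force between drift and socket above 100 N).
It fails at once if the hand is on the big tool while the drift bears on it (it must be freed by the drift, not pulled) (contact force between each of the fingers, drift and corer above 0.5 N).
It fails at once if the smaller tool or a treat is pushed about (distance of small_corer from where it was at the start of the episode above 0.015 m or distance of any of treat0, treat1, treat2 from where it was at the start of the episode above 0.02 m).
It also fails if it takes over 69 s, if anything falls off the work surface, if the arm or the gripper's body presses on something with over 40 N, if the wrist force passes 120 N, or if a joint passes its speed limit or range.

## Working session

There is one attempt and no reset: what is moved stays moved. The work goes in short steps, Python scripts to look and compute and a tool call to move; the robot and the scene stay as the last step left them, time stands still between calls to the robot, and variables do not carry over. Pictures are saved under pics/ and viewed, at most 10 in all, crops included, and the job is handed in when it is done.

Besides the shell and the picture viewer there is one more tool, called as a command line: name --argument value ..., lists and objects as JSON in quotes. play_rows: Moves the arm, as the interface text tells. Its arguments: {"type":"object","properties":{"rows":{"type":"array"}},"required":["rows"]}

```bash
mkdir -p pics
cat > h.py <<'E'
from station import *
import numpy as np, cv2
def shot(n,f):
    c=read_camera(n); cv2.imwrite('pics/'+f+'.png',c['color'][:,:,::-1]); np.savez(f+'.npz',**c); return c
def ray(c,u,v):
    d=np.linalg.inv(c['K'])@[u,v,1]; R=c['R'];o=-R.T@c['t'];return o,R.T@d
def atz(c,u,v,z):
    o,d=ray(c,u,v);return (o+d*(z-o[2])/d[2]).round(1)
def proj(c,X):
    p=c['K']@(c['R']@np.array(X,float)+c['t']);return (p[:2]/p[2]).round(1)
E
python3 - <<'E'
from h import *
a=shot('top','t0');b=shot('side','s0')
for c in(a,b):print(c['K'].round(1).tolist(),(-c['R'].T@c['t']).round(0),c['R'].round(2).tolist())
im=np.hstack([a['color'],b['color']])[:,:,::-1]
cv2.imwrite('pics/t0x.png',cv2.resize(a['color'][:,:,::-1],(800,600),interpolation=2))
cv2.imwrite('pics/s0x.png',cv2.resize(b['color'][:,:,::-1],(800,600),interpolation=2))
print(state())
E
```

```text
[[507.1, 0.0, 279.9], [0.0, 507.1, 207.8], [0.0, 0.0, 1.0]] [ 440.   25. 1272.] [[-0.01, -1.0, 0.02], [-0.99, 0.01, -0.1], [0.1, -0.02, -0.99]]
[[439.8, 0.0, 278.1], [0.0, 439.8, 212.5], [0.0, 0.0, 1.0]] [101. 796. 735.] [[-0.87, -0.5, -0.0], [-0.28, 0.49, -0.82], [0.41, -0.71, -0.57]]
{'time_s': 0.1, 'qpos': array([-1.26710886e+00,  2.21148407e-01,  1.52748245e+00,  2.18665010e-05,
        1.39472458e+00, -1.26056356e-01]), 'qvel': array([-7.66163104e-04, -2.12660144e-03, -3.21762872e-03, -2.01948903e-04,
       -9.04993799e-05,  3.59586507e-04]), 'joint_torque': array([ 1.16099591e-04, -4.98244429e+01, -3.90546978e+01, -1.32562241e-04,
        5.68040879e-03, -3.18573562e-06]), 'position': array([ 260.29942791, -567.75690957,  302.9153724 ]), 'eef_rot': array([-8.78871830e-04,  9.77003744e-01,  2.13220324e-01, -6.74582723e-05]), 'contact_force': array([-0.49093479, -0.15217751, -0.63081957]), 'ft_torque': array([-0.03225173,  0.01631491, -0.03664258]), 'finger_force': 0.0, 'opening': 85.2933384538496}
```

View pics/t0x.png

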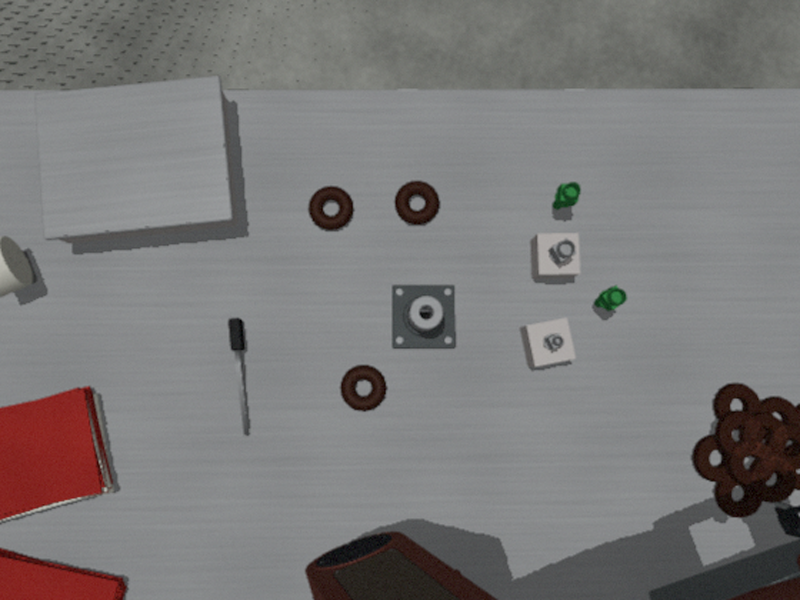

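View pics/s0x.png

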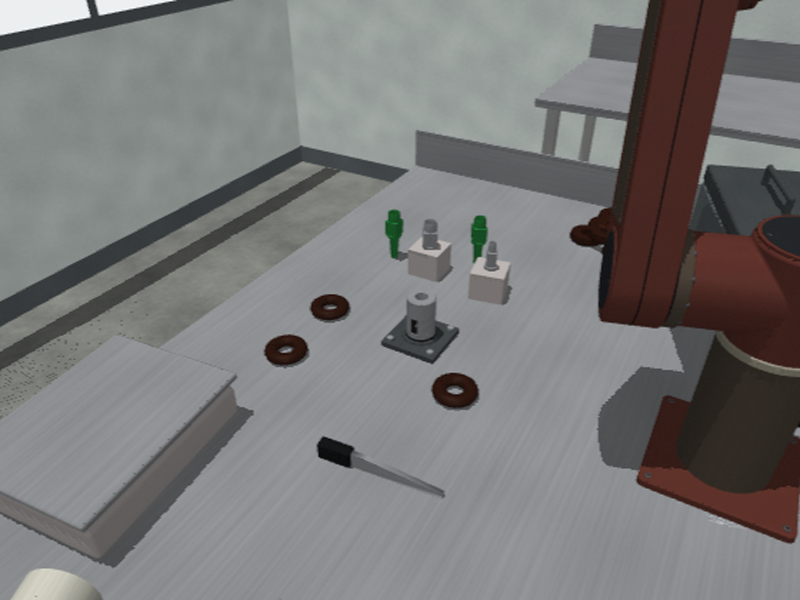

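The top view (800-px) shows the candidates for the big tool. The plain tool in the upper stand at (563,250) has the larger tube. The plain tool in the lower stand at (553,343) is smaller. The green look-alikes are at (568,194) and (612,298). The socket is at (426,313), the drift runs from (237,322) to (246,433), and the treats are at (331,208), (417,203) and (363,388). I choose the upper stand and will check it in a close crop.

Run:
```python
from h import *
a=cv2.imread('pics/t0.png');b=cv2.imread('pics/s0.png')
f=lambda im,x,y,w,h:cv2.resize(im[y:y+h,x:x+w],(400,300),interpolation=cv2.INTER_CUBIC)
# top: stands (365..425,155..200), socket (265..325,195..240), drift (140..200,218..), side stands
im=np.vstack([np.hstack([f(a,362,155,60,45),f(a,268,196,60,45)]),np.hstack([f(a,120,218,120,90),f(b,260,140,120,90)])])
cv2.imwrite('pics/c1.png',im)
```

```text
(no output)
```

View pics/c1.png

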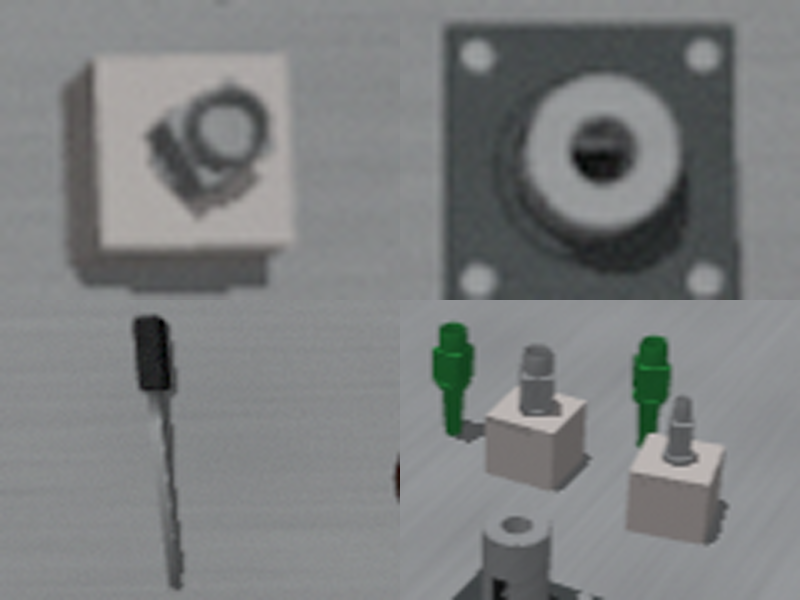

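The crop confirms it: the big tool is at crop (228,128), its hub turned at an angle, and the tube is clearly wider than on the other tool. The socket bore is at (604,150), the drift handle at (152,353) and the blade tip at (176,587).

Run:
```python
from h import *
a=dict(np.load('t0.npz'));b=dict(np.load('s0.npz'))
A=lambda x,y,z:atz(a,362+x/6.667-.4,155+y/6.667-.4,z)
S=lambda x,y,z:atz(a,268+x/6.667-.4,196+y/6.667-.4,z)
D=lambda x,y,z:atz(a,120+x/3.333-.35,218+y/3.333-.35,z)
B=lambda x,y,z:atz(b,260+x/3.333-.35,140+y/3.333-.35,z)
print('tool top',A(228,128,122),'side',B(138,51,122))
print('stand',[A(*p,62) for p in((97,55),(290,52),(103,247),(292,243))])
print('sock',S(204,150,98),S(203,152,98),'side',B(117,224,98))
print('flange',S(45,25,12),S(333,25,12),'bot',[atz(a,x*.7,y*.7,12) for x,y in((392,348),(455,348))])
print('holes',[S(*p,12) for p in((78,56),(303,55),(78,281),(304,281))])
print('handle',[D(*p,30) for p in((135,17),(165,17),(171,88),(140,90))])
print('tip',D(176,287,5), 'side',[atz(b,x*.7,y*.7,z) for x,y,z in((443,494,3),(318,441,28))])
print('treats',[atz(a,x*.7,y*.7,10) for x,y in((331,208),(417,203),(363,388))])
print('small',atz(a,553*.7,343*.7,122),'green',atz(a,568*.7,188*.7,100),atz(a,614*.7,296*.7,100))
w=read_camera('wrist');print(w['K'],-w['R'].T@w['t'],w['R'].round(2))
```

```text
tool top [ 632.5 -270.2  122. ] side [ 634.1 -268.9  122. ]
stand [array([ 669.8, -238.6,   62. ]), array([ 670.4, -309.4,   62. ]), array([ 599.3, -238.6,   62. ]), array([ 600.1, -307.5,   62. ])]
sock [534.2 -44.7  98. ] [533.5 -44.3  98. ] side [535.1 -44.1  98. ]
flange [588.7   9.2  12. ] [587.7 -99.1  12. ] bot [array([478.3,  10.2,  12. ]), array([477.1, -99.3,  12. ])]
holes [array([576.9,  -3.1,  12. ]), array([576.5, -87.6,  12. ]), array([492.7,  -2.1,  12. ]), array([491.7, -86.4,  12. ])]
handle [array([531.7, 288.8,  30. ]), array([531.5, 266.9,  30. ]), array([479.5, 262. ,  30. ]), array([478.3, 284.5,  30. ])]
tip [334.1 261.7   5. ] side [array([334.9, 260.8,   3. ]), array([533.1, 285.2,  28. ])]
treats [array([726.7, 115.4,  10. ]), array([734.7, -37. ,  10. ]), array([410.,  61.,  10.])]
small [ 480.  -244.9  122. ] green [ 737.4 -283.7  100. ] [ 556.5 -353.   100. ]
[[325.1922621    0.         278.79820143]
 [  0.         325.1922621  211.12072196]
 [  0.           0.           1.        ]] [ 324.74651283 -538.82651723  372.63317864] [[ 0.42 -0.91 -0.  ]
 [-0.87 -0.4   0.28]
 [-0.26 -0.12 -0.96]]
```

```bash
cat >> h.py <<'E'
from scipy.spatial.transform import Rotation as Ro
def st():
    s=state();q=s['eef_rot'];R=Ro.from_quat([q[1],q[2],q[3],q[0]]).as_matrix();return s,R
def to(p,yaw=None):
    s,R=st();y=np.degrees(np.arctan2(R[1,0],R[0,0]))
    print('t',round(s['time_s'],2),'pos',s['position'].round(1),'yaw',y.round(2),'tilt',np.degrees(np.arccos(-R[2,2])).round(2),'q6',s['qpos'][5].round(2),'F',s['contact_force'].round(1))
    print('tool delta',(R.T@(np.array(p,float)-s['position'])).round(1),'roll',None if yaw is None else round(y-yaw,2))
E
python3 -c "
from h import *
to([620,-275,300])"
```

```text
t 0.15 pos [ 260.3 -567.8  303. ] yaw 24.63 tilt 0.09 q6 -0.13 F [ 0.  -0.4 -0.1]
tool delta [ 449.  -116.3    3.3] roll None
```

play_rows --rows '[{"grip":85,"translation":[45,-12,0],"roll":0},{"grip":85,"translation":[45,-12,0],"roll":0},{"grip":85,"translation":[45,-12,0],"roll":0},{"grip":85,"translation":[45,-12,0],"roll":0},{"grip":85,"translation":[45,-12,0],"roll":0},{"grip":85,"translation":[45,-12,0],"roll":0},{"grip":85,"translation":[45,-12,0],"roll":0},{"grip":85,"translation":[45,-12,0],"roll":0}]'

```text
time_s: 0.95
position: [548.8, -329.3, 303.6]
eef_rot: [-0.0, 0.977, 0.213, -0.0]
contact_force: [-0.5, -0.2, 0.5]
opening: 85.0
finger_force: 0.0
```

play_rows --rows '[{"grip":85,"translation":[40,-10,0],"roll":0},{"grip":85,"translation":[30,-8,0],"roll":0},{"grip":85,"translation":[0,0,0],"roll":0},{"grip":85,"translation":[0,0,0],"roll":0}]'

```text
time_s: 1.35
position: [604.0, -284.7, 303.2]
eef_rot: [-0.0, 0.977, 0.214, -0.001]
contact_force: [0.5, -1.3, 0.8]
opening: 84.7
finger_force: 0.0
```

```bash
cat >> h.py <<'E'
def wproj(w,X):
    p=w['R']@np.array(X,float)+w['t'];th=np.arctan2(np.hypot(p[0],p[1]),p[2]);r=th*w['K'][0,0]/np.hypot(p[0],p[1]);return np.array([w['K'][0,2]+r*p[0],w['K'][1,2]+r*p[1]])
def wz(w,u,v,z):
    x,y=u-w['K'][0,2],v-w['K'][1,2];r=np.hypot(x,y)+1e-9;th=r/w['K'][0,0]
    d=w['R'].T@np.array([x/r*np.sin(th),y/r*np.sin(th),np.cos(th)]);o=-w['R'].T@w['t'];return (o+d*(z-o[2])/d[2]).round(1)
E
python3 - <<'E'
from h import *
w=shot('wrist','w1');to([633,-269.5,300])
c=wproj(w,[633,-269.5,100]);print(c)
x,y=(c-[70,52]).astype(int);x=max(x,0);y=max(y,0);print(x,y)
cv2.imwrite('pics/w1c.png',cv2.resize(w['color'][y:y+105,x:x+140,::-1],(800,600),interpolation=2))
E
```

```text
t 1.4 pos [ 603.4 -285.4  303.3] yaw 24.65 tilt 0.07 q6 0.58 F [-0.8 -1.   0.1]
tool delta [33.5 -2.1  3.3] roll None
[276.69629737 162.79272089]
206 110
```

View pics/w1c.png

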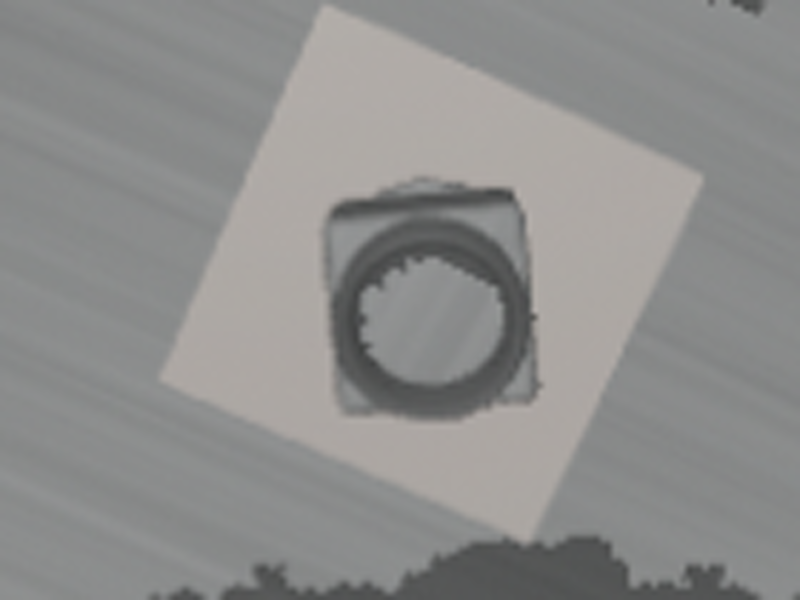

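The crop shows the tube's rim centred at (431,318) and the hub's top corners at about (330,217), (519,200), (537,400) and (342,412), so the hub is turned only slightly from the tool's axes.

Run:
```python
from h import *
w=dict(np.load('w1.npz'))
f=lambda x,y,z:wz(w,206+x/5.714-.4,110+y/5.714-.4,z)
print('tube',f(431,318,122))
P=[f(*p,102) for p in((330,217),(519,200),(537,400),(342,412))];print(P,np.mean(P,0))
for i in range(4):
    d=P[(i+1)%4]-P[i];print(np.linalg.norm(d).round(1),np.degrees(np.arctan2(d[1],d[0])).round(1))
print('stand',[f(*p,62) for p in((325,5),(703,177),(530,542),(162,378))])
to([633,-269.5,142],0)
```

```text
tube [ 635.5 -272.2  122. ]
[array([ 640.3, -253.9,  102. ]), array([ 654.1, -277.9,  102. ]), array([ 628.3, -293. ,  102. ]), array([ 614.5, -267.5,  102. ])] [ 634.3   -273.075  102.   ]
27.7 -60.1
29.9 -149.7
29.0 118.4
29.2 27.8
stand [array([ 668.2, -238.2,   62. ]), array([ 668.9, -307.4,   62. ]), array([ 599.3, -308.3,   62. ]), array([ 599.3, -238.8,   62. ])]
t 1.4 pos [ 603.4 -285.4  303.3] yaw 24.65 tilt 0.07 q6 0.58 F [-0.8 -1.   0.1]
tool delta [ 33.7  -2.1 161.3] roll 24.65
```

play_rows --rows '[{"grip":85,"translation":[17,1,20],"roll":-2.5},{"grip":85,"translation":[16,0,20],"roll":-2.3},{"grip":85,"translation":[0,0,25],"roll":0},{"grip":85,"translation":[0,0,20],"roll":0},{"grip":85,"translation":[0,0,20],"roll":0},{"grip":85,"translation":[0,0,0],"roll":0},{"grip":85,"translation":[0,0,0],"roll":0}]'

```text
time_s: 2.1
position: [633.1, -272.9, 198.9]
eef_rot: [-0.0, 0.967, 0.253, -0.0]
contact_force: [-0.0, 0.1, 0.8]
opening: 84.9
finger_force: 0.0
```

```bash
python3 -c "
from h import *
to([634.3,-272.5,145],29.5);print(finger_overhang)"
```

```text
t 2.1 pos [ 633.1 -272.9  198.9] yaw 29.34 tilt 0.05 q6 0.54 F [-0.   0.1  0.8]
tool delta [ 1.3  0.3 53.9] roll -0.16
72.6
```

play_rows --rows '[{"grip":85,"translation":[1.3,0.3,18],"roll":0},{"grip":85,"translation":[0,0,18],"roll":0},{"grip":85,"translation":[0,0,18],"roll":0},{"grip":25,"translation":[0,0,0],"roll":0},{"grip":25,"translation":[0,0,0],"roll":0},{"grip":25,"translation":[0,0,0],"roll":0},{"grip":25,"translation":[0,0,0],"roll":0},{"grip":25,"translation":[0,0,0],"roll":0}]'

```text
time_s: 2.9
position: [635.9, -271.8, 146.2]
eef_rot: [0.001, 0.967, 0.254, 0.001]
contact_force: [0.6, -0.0, 1.7]
opening: 29.1
finger_force: 60.7
```

```bash
python3 -c "
from h import *
to([634,-272.5,145],29.5);s=state();print(s['opening'],s['finger_force'])"
```

```text
t 2.9 pos [ 635.9 -271.8  146.2] yaw 29.43 tilt 0.13 q6 0.54 F [ 0.6 -0.   1.7]
tool delta [-2.  -0.3  1.2] roll -0.07
29.13912827627495 60.700446367263794
```

play_rows --rows '[{"grip":25,"translation":[0,0,-20],"roll":0},{"grip":25,"translation":[0,0,-30],"roll":0},{"grip":25,"translation":[0,0,-30],"roll":0},{"grip":25,"translation":[0,0,-30],"roll":0},{"grip":25,"translation":[2,-30,0],"roll":0},{"grip":25,"translation":[3,-40,0],"roll":0},{"grip":25,"translation":[4,-40,0],"roll":0},{"grip":25,"translation":[4,-40,0],"roll":0}]'

```text
time_s: 3.7
position: [571.5, -133.2, 254.2]
eef_rot: [-0.0, 0.967, 0.254, -0.0]
contact_force: [0.4, -0.3, -4.2]
opening: 28.9
finger_force: 61.2
```

play_rows --rows '[{"grip":25,"translation":[4,-40,0],"roll":0},{"grip":25,"translation":[3,-30,0],"roll":0},{"grip":25,"translation":[0,0,0],"roll":0},{"grip":25,"translation":[0,0,0],"roll":0}]'

```text
time_s: 4.1
position: [544.2, -69.5, 254.8]
eef_rot: [0.0, 0.967, 0.255, -0.0]
contact_force: [-0.4, -1.0, -5.0]
opening: 28.9
finger_force: 61.3
```

Run:
```python
from h import *
to([534,-44.5,256],29.4)
w=shot('wrist','w2');t=shot('top','t2');s=shot('side','s2')
P=state()['position'];print('tube top proj',wproj(w,P-[0,0,24]).round(1),proj(s,P-[0,0,138]),'sock proj',wproj(w,[534,-44.5,98]),proj(s,[534,-44.5,98]))
W=w['color'][120:330,140:420,::-1];x,y=proj(s,[534,-44.5,150]).astype(int)
S=s['color'][y-75:y+75,x-50:x+50,::-1]
cv2.imwrite('pics/c2.png',np.hstack([cv2.resize(W,(400,300),interpolation=2),cv2.resize(S,(400,600),interpolation=2)[:300]*0+cv2.resize(S,(400,300),interpolation=2)]) if 0 else np.hstack([np.vstack([cv2.resize(W,(400,300),interpolation=2),np.zeros((300,400,3),np.uint8)]),cv2.resize(S,(400,600),interpolation=2)]))
print(x,y)
```

```text
t 4.1 pos [544.2 -69.5 254.8] yaw 29.51 tilt 0.02 q6 0.79 F [-0.4 -1.  -5. ]
tool delta [  3.4 -26.8  -1.2] roll 0.11
tube top proj [282.3 328.7] [296.4 194.9] sock proj [241.7511025  211.86515647] [295.2 206.9]
295 189
```

View pics/c2.png

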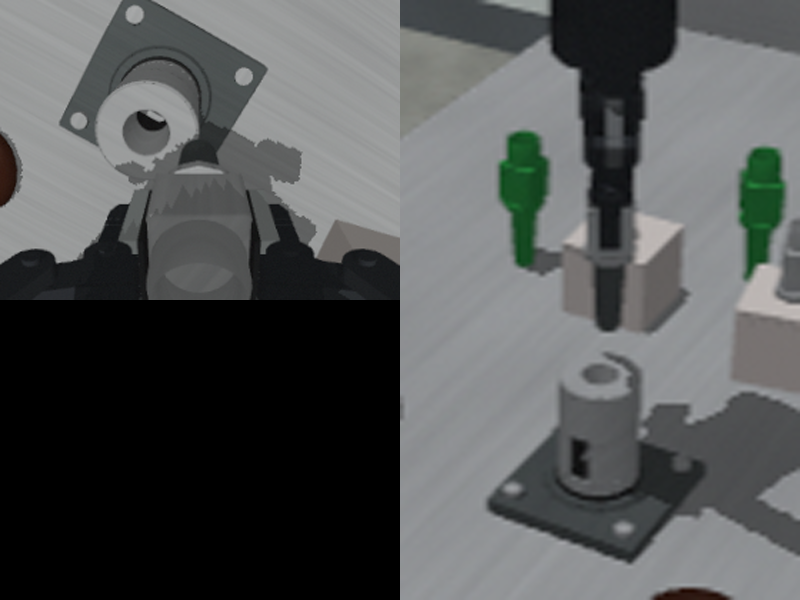

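Run:
```python
from h import *
w=dict(np.load('w2.npz'));s=dict(np.load('s2.npz'))
f=lambda x,y,z:wz(w,140+x*.7-.15,120+y*.7-.15,z)
P=state()['position'];_,R=st()
print('bore',f(148,131,98),'face',f(147,136,98))
e=f(198,137,116.6);print('end far edge in tool',(R.T@(e-P)).round(1))
e=f(198,163,170.6);print('collar far edge in tool',(R.T@(e-P)).round(1))
# side: shank end lowest centre, left/right edges
g=lambda x,y,z:atz(s,245+(x-400)/4-.4,114+y/4-.4,z)
print('bore side',g(601,375,98)); e=g(609,322,116.6);print('end side',e,(R.T@(e-P)).round(1))
```

```text
bore [534.8 -45.5  98. ] face [532.2 -46.3  98. ]
end far edge in tool [  6.5  -1.6 138.3]
collar far edge in tool [13.5 -1.5 84.3]
bore side [533.8 -42.2  98. ]
end side [545.9 -75.2 116.6] [ -1.2   4.2 138.3]
```

play_rows --rows '[{"grip":25,"translation":[2.6,-13,0],"roll":0},{"grip":25,"translation":[3,-13.6,0],"roll":0},{"grip":25,"translation":[0,0,8],"roll":0},{"grip":25,"translation":[0,0,8],"roll":0},{"grip":25,"translation":[0,0,5],"roll":0},{"grip":25,"translation":[0,0,0],"roll":0},{"grip":25,"translation":[0,0,0],"roll":0}]'

```text
time_s: 4.95
position: [536.3, -44.3, 233.6]
eef_rot: [-0.0, 0.967, 0.254, -0.0]
contact_force: [0.4, -0.4, -3.9]
opening: 29.0
finger_force: 61.4
```

Run:
```python
from h import *
to([536,-43.6,192],29.4)
```

```text
t 4.95 pos [536.3 -44.3 233.6] yaw 29.41 tilt 0.03 q6 0.83 F [ 0.4 -0.4 -3.9]
tool delta [ 0.1 -0.8 41.6] roll 0.01
```

play_rows --rows '[{"grip":25,"translation":[0,-0.8,6],"roll":0},{"grip":25,"translation":[0,0,7],"roll":0},{"grip":25,"translation":[0,0,7],"roll":0},{"grip":25,"translation":[0,0,5],"roll":0},{"grip":25,"translation":[0,0,0],"roll":0}]'

```text
time_s: 5.45
position: [535.2, -43.3, 207.5]
eef_rot: [-0.001, 0.967, 0.254, -0.001]
contact_force: [0.1, -1.0, -4.5]
opening: 29.0
finger_force: 61.4
```

play_rows --rows '[{"grip":25,"translation":[0,0,4],"roll":0},{"grip":25,"translation":[0,0,4],"roll":0},{"grip":25,"translation":[0,0,3],"roll":0},{"grip":25,"translation":[0,0,3],"roll":0},{"grip":25,"translation":[0,0,0],"roll":0}]'

```text
time_s: 5.95
position: [535.7, -43.4, 194.3]
eef_rot: [-0.0, 0.967, 0.254, -0.0]
contact_force: [-0.3, -0.2, -4.3]
opening: 29.1
finger_force: 61.4
```

play_rows --rows '[{"grip":25,"translation":[0,0,2],"roll":0},{"grip":25,"translation":[0,0,1.5],"roll":0},{"grip":25,"translation":[0,0,0],"roll":0},{"grip":45,"translation":[0,0,0],"roll":0},{"grip":45,"translation":[0,0,0],"roll":0},{"grip":45,"translation":[0,0,0],"roll":0},{"grip":45,"translation":[0,0,0],"roll":0}]'

```text
time_s: 6.65
position: [536.4, -43.5, 192.0]
eef_rot: [0.0, 0.967, 0.254, 0.001]
contact_force: [1.7, -0.3, 0.3]
opening: 45.0
finger_force: 0.0
```

Run:
```python
from h import *
to([536,-43.6,192],29.4)
w=shot('wrist','w3');s=shot('side','s3')
x,y=proj(s,[534,-44.5,120]).astype(int);S=s['color'][y-30:y+45,x-25:x+25,::-1]
W=w['color'][180:420,180:380,::-1]
cv2.imwrite('pics/c3.png',np.hstack([cv2.resize(W,(400,480),interpolation=2),cv2.resize(S,(320,480),interpolation=2)]));print(x,y)
```

```text
t 6.65 pos [536.4 -43.5 192. ] yaw 29.42 tilt 0.08 q6 0.83 F [ 1.7 -0.3  0.3]
tool delta [-0.4 -0.2  0. ] roll 0.02
295 199
```

View pics/c3.png

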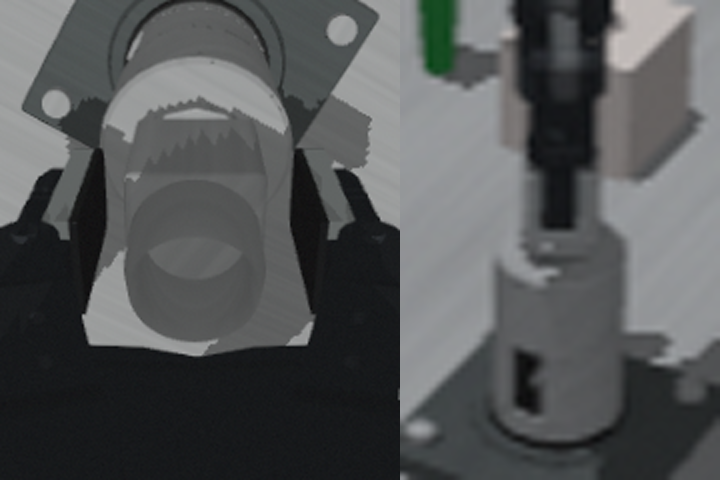

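play_rows --rows '[{"grip":45,"translation":[-2.3,0,2],"roll":0},{"grip":45,"translation":[0,0,0],"roll":0},{"grip":25,"translation":[0,0,0],"roll":0},{"grip":25,"translation":[0,0,0],"roll":0},{"grip":25,"translation":[0,0,0],"roll":0},{"grip":25,"translation":[0,0,0],"roll":0},{"grip":25,"translation":[0,0,0],"roll":0}]'

```text
time_s: 7.45
position: [533.8, -44.5, 189.3]
eef_rot: [-0.0, 0.967, 0.254, -0.0]
contact_force: [-1.2, 0.6, 1.4]
opening: 28.8
finger_force: 61.9
```

Run:
```python
from h import *
to([534.4,-44.6,192],29.4);s=state();print(s['opening'],s['finger_force'],s['ft_torque'])
```

```text
t 7.45 pos [533.8 -44.5 189.3] yaw 29.43 tilt 0.03 q6 0.83 F [-1.2  0.6  1.4]
tool delta [ 0.5  0.4 -2.7] roll 0.03
28.838574146039353 61.872607469558716 [ 0.16586103  0.31770978 -0.01833584]
```

Gripped with little force. Now I'll push and twist in small steps.

play_rows --rows '[{"grip":25,"translation":[0,0,0.5],"roll":8},{"grip":25,"translation":[0,0,0.5],"roll":-8},{"grip":25,"translation":[0,0,0.5],"roll":-8},{"grip":25,"translation":[0,0,0.5],"roll":8}]'

```text
time_s: 7.85
position: [533.8, -44.5, 187.7]
eef_rot: [-0.0, 0.966, 0.258, -0.0]
contact_force: [-3.8, 1.3, 4.0]
opening: 29.0
finger_force: 62.3
```

play_rows --rows '[{"grip":25,"translation":[0,0,0.5],"roll":8},{"grip":25,"translation":[0,0,0.5],"roll":-8},{"grip":25,"translation":[0,0,0.5],"roll":-8},{"grip":25,"translation":[0,0,0.4],"roll":8}]'

```text
time_s: 8.25
position: [533.8, -44.5, 186.3]
eef_rot: [-0.0, 0.966, 0.258, -0.0]
contact_force: [-6.0, 1.6, 7.0]
opening: 29.1
finger_force: 62.8
```

play_rows --rows '[{"grip":25,"translation":[0,0,0.4],"roll":8},{"grip":25,"translation":[0,0,0.4],"roll":-8},{"grip":25,"translation":[0,0,0.4],"roll":-8}]'

```text
time_s: 8.55
position: [533.9, -44.5, 185.4]
eef_rot: [-0.0, 0.946, 0.323, -0.0]
contact_force: [-5.3, 2.0, 9.7]
opening: 28.9
finger_force: 63.1
```

play_rows --rows '[{"grip":25,"translation":[-0.3,-0.2,0.4],"roll":8},{"grip":25,"translation":[0,0,0.4],"roll":8},{"grip":25,"translation":[0,0,0.4],"roll":-8},{"grip":25,"translation":[0,0,0.4],"roll":-8}]'

```text
time_s: 8.95
position: [533.9, -44.6, 184.3]
eef_rot: [0.0, 0.946, 0.323, 0.0]
contact_force: [-6.2, 1.5, 12.0]
opening: 29.1
finger_force: 63.4
```

play_rows --rows '[{"grip":25,"translation":[0,0,0.4],"roll":8},{"grip":25,"translation":[0,0,0.4],"roll":8},{"grip":25,"translation":[0,0,0.4],"roll":-8}]'

```text
time_s: 9.25
position: [533.9, -44.5, 183.8]
eef_rot: [0.0, 0.968, 0.25, 0.0]
contact_force: [-9.5, 1.7, 18.5]
opening: 28.8
finger_force: 64.2
```

play_rows --rows '[{"grip":25,"translation":[0,0,0],"roll":-8},{"grip":25,"translation":[0,0,0.3],"roll":8},{"grip":25,"translation":[0,0,0.3],"roll":8},{"grip":25,"translation":[0,0,0],"roll":-8}]'

```text
time_s: 9.65
position: [533.9, -44.5, 183.7]
eef_rot: [0.0, 0.968, 0.25, 0.0]
contact_force: [-9.4, 2.9, 19.9]
opening: 28.9
finger_force: 64.5
```

Run:
```python
from h import *
to([534.4,-44.6,192],29.4);s=state();print(s['opening'],s['finger_force'],s['ft_torque'])
s=shot('side','s4');w=shot('wrist','w4')
x,y=proj(s,[534,-44.5,120]).astype(int);S=s['color'][y-30:y+45,x-25:x+25,::-1]
W=w['color'][180:330,180:380,::-1]
cv2.imwrite('pics/c4.png',np.hstack([cv2.resize(W,(400,300),interpolation=2),cv2.resize(S,(400,600),interpolation=2)[150:450]]));print(x,y)
```

```text
t 9.65 pos [533.9 -44.5 183.7] yaw 28.99 tilt 0.02 q6 0.83 F [-9.4  2.9 19.9]
tool delta [ 0.4  0.3 -8.3] roll -0.41
28.911310711651247 64.45253133773804 [ 0.37175271  1.79562312 -0.59174582]
295 199
```

View pics/c4.png

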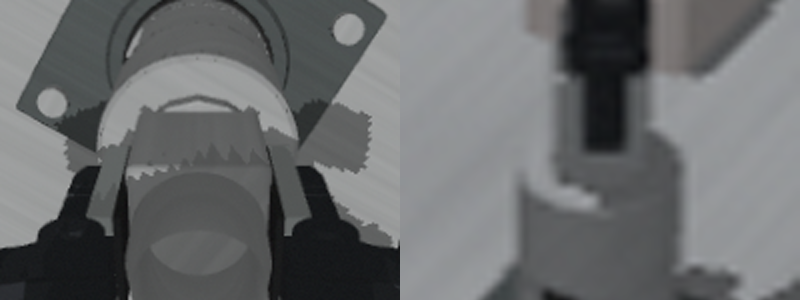

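Run:
```python
from h import *
for n,cx in(('w3',0),('w4',0)):
    w=dict(np.load(n+'.npz'))
    g=w['color'][180:290,276:282].mean((1,2)).round(0).astype(int)
    print(n,list(zip(range(180,245),g[:65])))
    o=-w['R'].T@w['t'];ax=np.array([534.3,-44.5])
    yaw=np.radians(29.2);u=np.array([np.cos(yaw),np.sin(yaw)])
    # predicted rows for column face rim, collar (bottom/top edge) far point at heights h above face
    for sink,hs in((0,(5,6,7,8,9)),(1,(0,1,2,3,4))):
        print(sink,'rim',wproj(w,[*(ax+27*u),98-sink]).round(1),[ (h,wproj(w,[*(ax+17*u),98-sink+h]).round(1)[1],wproj(w,[*(ax+17*u),104-sink+h]).round(1)[1]) for h in hs])
```

```text
w3 [(180, np.int64(56)), (181, np.int64(87)), (182, np.int64(96)), (183, np.int64(96)), (184, np.int64(98)), (185, np.int64(95)), (186, np.int64(96)), (187, np.int64(96)), (188, np.int64(95)), (189, np.int64(94)), (190, np.int64(93)), (191, np.int64(93)), (192, np.int64(91)), (193, np.int64(92)), (194, np.int64(95)), (195, np.int64(95)), (196, np.int64(95)), (197, np.int64(95)), (198, np.int64(96)), (199, np.int64(96)), (200, np.int64(95)), (201, np.int64(95)), (202, np.int64(96)), (203, np.int64(97)), (204, np.int64(97)), (205, np.int64(96)), (206, np.int64(92)), (207, np.int64(95)), (208, np.int64(124)), (209, np.int64(148)), (210, np.int64(148)), (211, np.int64(150)), (212, np.int64(155)), (213, np.int64(158)), (214, np.int64(157)), (215, np.int64(156)), (216, np.int64(155)), (217, np.int64(155)), (218, np.int64(157)), (219, np.int64(158)), (220, np.int64(159)), (221, np.int64(159)), (222, np.int64(160)), (223, np.int64(160)), (224, np.int64(160)), (225, np.int64(161)), (226, np.int64(160)), (227, np.int64(157)), (228, np.int64(142)), (229, np.int64(122)), (230, np.int64(112)), (2
[... 1939 characters left out ...]
 np.int64(157)), (235, np.int64(142)), (236, np.int64(105)), (237, np.int64(94)), (238, np.int64(94)), (239, np.int64(95)), (240, np.int64(94)), (241, np.int64(95)), (242, np.int64(95)), (243, np.int64(95)), (244, np.int64(95))]
0 rim [279.3 206.4] [(5, np.float64(228.8), np.float64(233.0)), (6, np.float64(229.5), np.float64(233.8)), (7, np.float64(230.2), np.float64(234.5)), (8, np.float64(230.9), np.float64(235.3)), (9, np.float64(231.6), np.float64(236.0))]
1 rim [279.3 205.9] [(0, np.float64(224.9), np.float64(228.8)), (1, np.float64(225.5), np.float64(229.5)), (2, np.float64(226.1), np.float64(230.2)), (3, np.float64(226.8), np.float64(230.9)), (4, np.float64(227.5), np.float64(231.6))]
```

play_rows --rows '[{"grip":25,"translation":[-0.5,-0.2,0],"roll":-8},{"grip":25,"translation":[0,0,0.2],"roll":-8},{"grip":25,"translation":[0,0,0.2],"roll":8},{"grip":25,"translation":[0,0,0.2],"roll":8}]'

```text
time_s: 10.15
position: [533.8, -44.4, 183.6]
eef_rot: [0.0, 0.968, 0.252, 0.001]
contact_force: [-9.9, 2.5, 22.0]
opening: 28.9
finger_force: 64.8
```

Run:
```python
from h import *
to([534.4,-44.6,192],29.4)
```

```text
t 10.15 pos [533.8 -44.4 183.6] yaw 29.23 tilt 0.09 q6 0.83 F [-9.9  2.5 22. ]
tool delta [ 0.4  0.5 -8.4] roll -0.17
```

play_rows --rows '[{"grip":25,"translation":[0,0,0.3],"roll":-8},{"grip":25,"translation":[0,0,0.3],"roll":-8},{"grip":25,"translation":[0,0,0],"roll":8},{"grip":25,"translation":[0,0,0],"roll":8}]'

```text
time_s: 10.55
position: [533.8, -44.4, 183.4]
eef_rot: [0.0, 0.968, 0.252, 0.001]
contact_force: [-11.3, 3.6, 24.8]
opening: 28.9
finger_force: 65.1
```

play_rows --rows '[{"grip":25,"translation":[0,0,-0.8],"roll":0},{"grip":60,"translation":[0,0,0],"roll":0},{"grip":60,"translation":[0,0,0],"roll":0},{"grip":60,"translation":[0,0,0],"roll":0},{"grip":60,"translation":[0,0,-20],"roll":0},{"grip":60,"translation":[0,0,-40],"roll":0},{"grip":60,"translation":[0,0,-40],"roll":0},{"grip":60,"translation":[0,0,-20],"roll":0}]'

```text
time_s: 11.35
position: [534.2, -45.0, 304.1]
eef_rot: [0.001, 0.967, 0.254, 0.002]
contact_force: [0.8, -0.4, 0.8]
opening: 60.1
finger_force: 0.0
```

Run:
```python
from h import *
to([534.4,-44.6,192],29.4)
s=shot('side','s5');w=shot('wrist','w5')
x,y=proj(s,[534,-44.5,120]).astype(int);S=s['color'][y-30:y+45,x-25:x+25,::-1]
c=wproj(w,[534.4,-44.5,110]).astype(int);print(c,x,y);W=w['color'][c[1]-60:c[1]+60,c[0]-40:c[0]+40,::-1]
cv2.imwrite('pics/c5.png',np.hstack([cv2.resize(W,(400,600),interpolation=2),cv2.resize(S,(400,600),interpolation=2)]))
```

```text
t 11.35 pos [534.2 -45.  304.1] yaw 29.43 tilt 0.26 q6 0.83 F [ 0.8 -0.4  0.8]
tool delta [ -0.   -0.6 112.1] roll 0.03
[275 204] 295 199
```

View pics/c5.png

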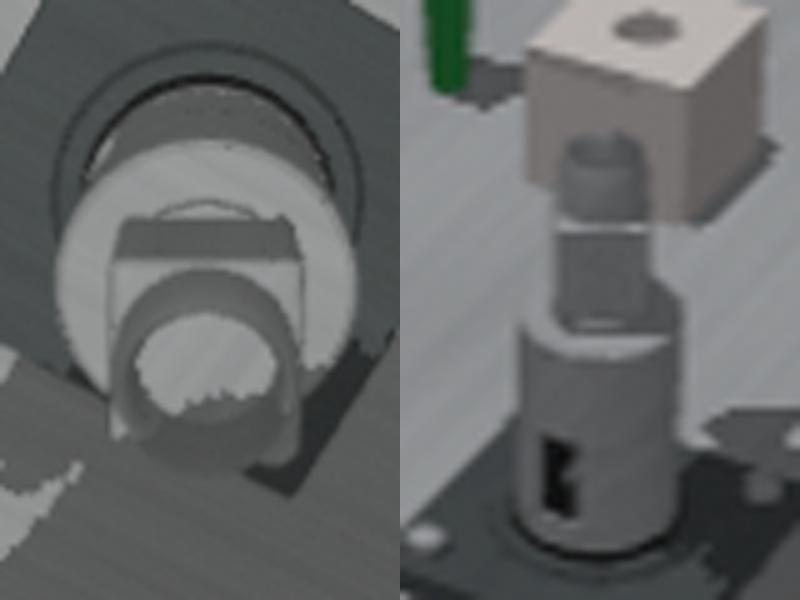

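The tool stands by itself in the socket. In the side half, the rim centre is near (602,150) and the face ellipse's sides are near y=320. I'll compare these with the predicted pixels for the home position.

Run:
```python
from h import *
s=dict(np.load('s5.npz'));w=dict(np.load('w5.npz'))
f=lambda p:((p-[270,169]+.4)*8+[400,0]).round(0)
R=s['R']
ax=np.array([534.4,-44.3])
d=-R.T@s['t'];n=(d[:2]-ax)/np.linalg.norm(d[:2]-ax)
for h in(0,2,4):
  print(h,'rim centre',f(proj(s,[*ax,158+h])),'near collar bottom',f(proj(s,[*(ax+17*n),98+h])),'hub top ctr',f(proj(s,[*ax,138+h])))
print('face ctr',f(proj(s,[*ax,98])),'near face edge',f(proj(s,[*(ax+27*n),98])),'far tube rim',[f(proj(s,[*(ax-14*n),158+h])) for h in (0,2)],'near',f(proj(s,[*(ax+14*n),158])))
u=np.array([np.cos(.513),np.sin(.513)]);g=lambda p:((p-[235,144]+.4)*5).round(0)
print('wrist rim far',g(wproj(w,[*(ax+27*u),98])),[(h,g(wproj(w,[*(ax+17*u),104+h])),g(wproj(w,[*ax,158+h]))) for h in(0,2,4)])
```

```text
0 rim centre [607. 148.] near collar bottom [602. 336.] hub top ctr [606. 202.]
2 rim centre [607. 142.] near collar bottom [602. 331.] hub top ctr [606. 197.]
4 rim centre [607. 137.] near collar bottom [603. 326.] hub top ctr [606. 191.]
face ctr [603. 306.] near face edge [602. 354.] far tube rim [array([608., 125.]), array([608., 119.])] near [606. 171.]
wrist rim far [206. 134.] [(0, array([206., 197.]), array([205., 389.])), (2, array([206., 200.]), array([205., 393.])), (4, array([206., 202.]), array([205., 398.]))]
```

Rim and collar both match the home position, so the tool is home. Now for the drift.

play_rows --rows '[{"grip":60,"translation":[0,0,0],"roll":8.2},{"grip":60,"translation":[0,0,0],"roll":8.2},{"grip":60,"translation":[0,0,0],"roll":8.2},{"grip":60,"translation":[0,-45,0],"roll":0},{"grip":60,"translation":[-1,-45,0],"roll":0},{"grip":60,"translation":[-1,-45,0],"roll":0},{"grip":60,"translation":[0,-45,0],"roll":0},{"grip":60,"translation":[0,-45,0],"roll":0}]'

```text
time_s: 12.25
position: [511.1, 180.9, 298.4]
eef_rot: [0.0, 0.999, 0.042, -0.001]
contact_force: [1.7, -0.9, -0.2]
opening: 60.0
finger_force: 0.0
```

play_rows --rows '[{"grip":60,"translation":[0,-45,0],"roll":0},{"grip":60,"translation":[0,-40,0],"roll":0},{"grip":60,"translation":[0,-10,20],"roll":0},{"grip":60,"translation":[0,0,30],"roll":0},{"grip":60,"translation":[0,0,0],"roll":0},{"grip":60,"translation":[0,0,0],"roll":0}]'

```text
time_s: 12.85
position: [503.3, 273.6, 248.8]
eef_rot: [0.001, 0.999, 0.042, -0.002]
contact_force: [-0.8, 0.5, 1.0]
opening: 60.2
finger_force: 0.0
```

Run:
```python
from h import *
to([505,275.5,80],4.8)
w=shot('wrist','w6')
print([wproj(w,p).round(0) for p in([505,275.5,30],[334.5,261.3,5])])
cv2.imwrite('pics/w6x.png',cv2.resize(w['color'][:,:,::-1],(800,600),interpolation=2))
```

```text
t 12.85 pos [503.3 273.6 248.8] yaw 4.82 tilt 0.22 q6 1.85 F [-0.8  0.5  1. ]
tool delta [  2.5  -2.  168.8] roll 0.02
[array([276., 194.]), array([276., 330.])]
```

View pics/w6x.png

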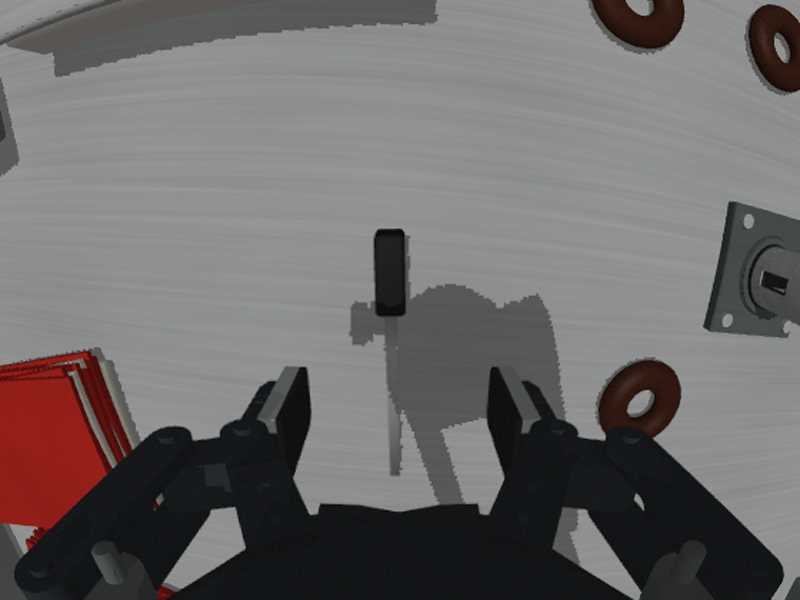

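The handle's top face runs from (375,230) to (405,308), and the blade's tip is at (395,475).

Run:
```python
from h import *
w=dict(np.load('w6.npz'))
f=lambda x,y,z:wz(w,x*.7-.15,y*.7-.15,z)
b=f(390,230,30);c=f(390.5,305,30);t=f(395,475,5)
print(b,c,'len',np.linalg.norm(b-c),(b+c)/2,'width',f(375,265,30)-f(405,265,30),'tip',t,'tip-b',np.linalg.norm((b-t)[:2]),np.degrees(np.arctan2(*(b-t)[1::-1])))
n=(b-t)/np.linalg.norm((b-t)[:2]);ctr=t+n*172.5;print('ctr from tip',ctr,'from back',b-n*27.5)
```

```text
[534.7 280.6  30. ] [486.  276.4  30. ] len 48.8807733163051 [510.35 278.5   30.  ] width [-1.6 19.   0. ] tip [330.4 260.9   5. ] tip-b 205.24760656338975 5.507821312104203
ctr from tip [502.10358568 277.45683132  26.01120725] from back [507.3269646  277.96050515  26.65038725]
```

play_rows --rows '[{"grip":60,"translation":[1.9,-2.7,30],"roll":-0.2},{"grip":60,"translation":[0,0,30],"roll":0},{"grip":60,"translation":[0,0,30],"roll":0},{"grip":60,"translation":[0,0,30],"roll":0},{"grip":60,"translation":[0,0,25],"roll":0},{"grip":60,"translation":[0,0,14],"roll":0},{"grip":60,"translation":[0,0,0],"roll":0},{"grip":60,"translation":[0,0,0],"roll":0}]'

```text
time_s: 13.7
position: [506.9, 277.0, 92.9]
eef_rot: [-0.0, 0.999, 0.044, 0.001]
contact_force: [-0.3, -0.3, 0.3]
opening: 60.2
finger_force: 0.0
```

Run:
```python
from h import *
to([505,276.5,79],5)
```

```text
t 13.7 pos [506.9 277.   92.9] yaw 5.0 tilt 0.11 q6 1.85 F [-0.3 -0.3  0.3]
tool delta [-2.   0.3 13.9] roll -0.0
```

play_rows --rows '[{"grip":60,"translation":[-2,0.3,8],"roll":0},{"grip":60,"translation":[0,0,6],"roll":0},{"grip":14,"translation":[0,0,0],"roll":0},{"grip":14,"translation":[0,0,0],"roll":0},{"grip":14,"translation":[0,0,0],"roll":0},{"grip":14,"translation":[0,0,0],"roll":0},{"grip":14,"translation":[0,0,0],"roll":0}]'

```text
time_s: 14.4
position: [504.2, 276.6, 78.0]
eef_rot: [-0.0, 0.999, 0.044, 0.0]
contact_force: [0.4, -0.4, 2.1]
opening: 18.8
finger_force: 59.0
```

Run:
```python
from h import *
to([505,276.5,79],5)
```

```text
t 14.4 pos [504.2 276.6  78. ] yaw 5.03 tilt 0.06 q6 1.85 F [ 0.4 -0.4  2.1]
tool delta [ 0.8  0.2 -1. ] roll 0.03
```

play_rows --rows '[{"grip":14,"translation":[0,0,-20],"roll":0},{"grip":14,"translation":[0,0,-30],"roll":0},{"grip":14,"translation":[0,0,-30],"roll":-8},{"grip":14,"translation":[0,0,0],"roll":-8.5},{"grip":14,"translation":[0,0,0],"roll":-8.5},{"grip":14,"translation":[0,0,0],"roll":-8.5},{"grip":14,"translation":[0,0,0],"roll":-8.5},{"grip":14,"translation":[0,0,0],"roll":-8.5}]'

```text
time_s: 15.2
position: [503.3, 276.2, 156.8]
eef_rot: [-0.0, 0.883, 0.469, -0.001]
contact_force: [0.1, 0.0, -1.8]
opening: 19.1
finger_force: 59.0
```

play_rows --rows '[{"grip":14,"translation":[0,0,0],"roll":-8.5},{"grip":14,"translation":[0,0,0],"roll":-8.5},{"grip":14,"translation":[0,0,0],"roll":-8.5},{"grip":14,"translation":[0,0,0],"roll":-8.5},{"grip":14,"translation":[0,0,0],"roll":0},{"grip":14,"translation":[0,0,0],"roll":0}]'

```text
time_s: 15.8
position: [503.5, 276.3, 157.0]
eef_rot: [-0.0, 0.711, 0.703, -0.0]
contact_force: [-0.8, 0.3, -1.9]
opening: 19.3
finger_force: 58.9
```

Run:
```python
from h import *
to([536.5,192,111],89.5)
```

```text
t 15.8 pos [503.5 276.3 157. ] yaw 89.29 tilt 0.06 q6 0.38 F [-0.8  0.3 -1.9]
tool delta [-83.8  34.1  46. ] roll -0.21
```

play_rows --rows '[{"grip":14,"translation":[-20,10,0],"roll":-0.2},{"grip":14,"translation":[-20,10,10],"roll":0},{"grip":14,"translation":[-20,10,15],"roll":0},{"grip":14,"translation":[-20,4,15],"roll":0},{"grip":14,"translation":[-3.5,0,6],"roll":0},{"grip":14,"translation":[0,0,0],"roll":0},{"grip":14,"translation":[0,0,0],"roll":0}]'

```text
time_s: 16.5
position: [537.4, 193.3, 111.8]
eef_rot: [-0.0, 0.709, 0.705, 0.0]
contact_force: [-0.0, -0.9, -1.6]
opening: 18.8
finger_force: 58.9
```

Run:
```python
from h import *
to([536.5,192,111],89.5)
t=shot('top','t7');s=shot('side','s7')
print('top tip pred',proj(t,[535,20,37]),'sock',proj(t,[534.4,-44.5,98]),'side tip',proj(s,[535,20,33]),'mouth ctr',proj(s,[534.6,-17.5,30]),proj(s,[534.6,-17.5,62]))
T=t['color'][150:300,195:345,::-1] if 0 else None
x,y=proj(t,[535,40,50]).astype(int);T=t['color'][y-20:y+20,x-20:x+40,::-1] if 0 else t['color'][y-30:y+30,x-30:x+50,::-1]
a,b=proj(s,[535,0,50]).astype(int);S=s['color'][b-30:b+30,a-40:a+40,::-1]
print('T org',x-30,y-30,'S org',a-40,b-30)
cv2.imwrite('pics/c7.png',np.vstack([cv2.resize(T,(400,300),interpolation=2),cv2.resize(S,(400,300),interpolation=2)]))
```

```text
t 16.5 pos [537.4 193.3 111.8] yaw 89.66 tilt 0.03 q6 0.21 F [-0.  -0.9 -1.6]
tool delta [-1.3 -0.9  0.8] roll 0.16
top tip pred [270.3 220.1] sock [298.1 218. ] side tip [282.5 239.9] mouth ctr [289.6 233.2] [289.8 223.4]
T org 232 189 S org 246 200
```

View pics/c7.png

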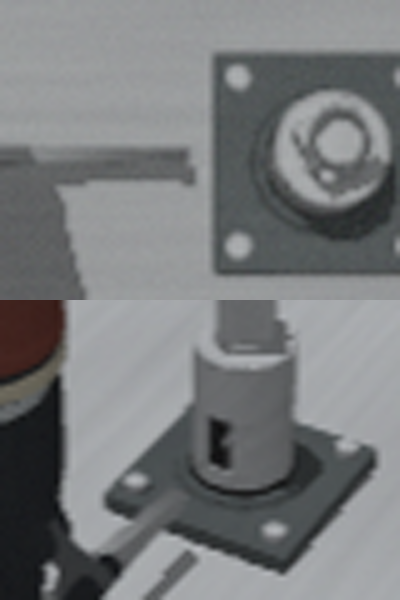

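Run:
```python
from h import *
t=dict(np.load('t7.npz'));s=dict(np.load('s7.npz'))
print('tip top cam',atz(t,269.6,219.8,42),'mid blade',atz(t,232+100/5-.4,189+157/5-.4,50),'handle',None)
# intensity across blade in top cam: column profiles
for u in(252,258,264,268): print(u,t['color'][212:230,u].mean(1).astype(int).tolist())
print('side crop px of floor edges',[((proj(s,p)-[246,200]+.4)*5+[0,300]).round(0) for p in([541,-18,30],[528,-18,30],[541,-18,62],[528,-18,62],[534.5,-17.5,30],[535.9,20.8,33.8],[535.9,20.8,42.8])])
```

```text
tip top cam [535.3  21.6  42. ] mid blade [534.6  65.1  50. ] handle None
252 [152, 153, 156, 155, 157, 154, 130, 112, 112, 99, 97, 97, 98, 142, 155, 152, 150, 152]
258 [150, 153, 157, 156, 157, 157, 127, 101, 100, 95, 96, 102, 100, 141, 153, 154, 154, 153]
264 [153, 154, 155, 155, 157, 156, 130, 97, 90, 100, 101, 99, 99, 141, 153, 153, 153, 155]
268 [152, 154, 156, 157, 157, 153, 127, 90, 86, 95, 98, 100, 97, 119, 145, 153, 152, 154]
side crop px of floor edges [array([210., 464.]), array([231., 472.]), array([210., 415.]), array([233., 422.]), array([220., 468.]), array([183., 501.]), array([183., 487.])]
```

play_rows --rows '[{"grip":14,"translation":[-10,-1.2,2.2],"roll":0},{"grip":14,"translation":[-15,0,0],"roll":0},{"grip":14,"translation":[-8,0,0],"roll":0},{"grip":14,"translation":[-6,0,0],"roll":0},{"grip":14,"translation":[-6,0,0],"roll":0},{"grip":14,"translation":[-6,0,0],"roll":0},{"grip":14,"translation":[0,0,0],"roll":0}]'

```text
time_s: 17.3
position: [536.0, 140.9, 109.3]
eef_rot: [0.0, 0.709, 0.705, -0.0]
contact_force: [0.4, -0.4, -2.9]
opening: 18.8
finger_force: 58.9
```

Run:
```python
from h import *
to([534.5,100,108],89.5)
```

```text
t 17.3 pos [536.  140.9 109.3] yaw 89.68 tilt 0.01 q6 0.12 F [ 0.4 -0.4 -2.9]
tool delta [-40.9  -1.3   1.3] roll 0.18
```

play_rows --rows '[{"grip":14,"translation":[-7,0,0],"roll":0},{"grip":14,"translation":[-7,0,0],"roll":0},{"grip":14,"translation":[-7,0,0],"roll":0},{"grip":14,"translation":[-7,0,0],"roll":0},{"grip":14,"translation":[-5,0,0.5],"roll":0},{"grip":14,"translation":[0,0,0.5],"roll":0},{"grip":14,"translation":[0,0,0],"roll":0}]'

```text
time_s: 18.0
position: [535.7, 108.6, 108.2]
eef_rot: [-0.0, 0.709, 0.705, -0.0]
contact_force: [-0.2, 0.0, -1.5]
opening: 18.5
finger_force: 58.9
```

play_rows --rows '[{"grip":14,"translation":[0,0,0.5],"roll":0},{"grip":14,"translation":[0,0,0],"roll":0}]'

```text
time_s: 18.2
position: [535.8, 108.9, 107.8]
eef_rot: [0.0, 0.709, 0.706, 0.0]
contact_force: [0.6, 0.0, -2.3]
opening: 19.0
finger_force: 59.0
```

play_rows --rows '[{"grip":14,"translation":[0,0,0.5],"roll":0},{"grip":14,"translation":[0,0,0],"roll":0}]'

```text
time_s: 18.4
position: [535.9, 108.9, 107.5]
eef_rot: [0.0, 0.709, 0.706, 0.0]
contact_force: [-0.1, 0.2, -0.4]
opening: 18.9
finger_force: 59.1
```

play_rows --rows '[{"grip":14,"translation":[0,0,0.5],"roll":0},{"grip":14,"translation":[0,0,0],"roll":0}]'

```text
time_s: 18.6
position: [536.0, 108.8, 107.0]
eef_rot: [0.0, 0.709, 0.705, 0.0]
contact_force: [-0.7, 0.6, 0.7]
opening: 18.9
finger_force: 59.3
```

play_rows --rows '[{"grip":14,"translation":[-4,0,0],"roll":0},{"grip":14,"translation":[-4,0,0],"roll":0},{"grip":14,"translation":[-3,0,0],"roll":0},{"grip":14,"translation":[-3,0,0],"roll":0},{"grip":14,"translation":[0,0,0],"roll":0}]'

```text
time_s: 19.1
position: [536.0, 95.2, 107.2]
eef_rot: [-0.0, 0.709, 0.705, 0.001]
contact_force: [0.0, 5.8, 2.1]
opening: 18.7
finger_force: 59.6
```

play_rows --rows '[{"grip":14,"translation":[-3,0,0],"roll":0},{"grip":14,"translation":[-3,0,0],"roll":0},{"grip":14,"translation":[-3,0,0],"roll":0}]'

```text
time_s: 19.4
position: [536.0, 90.2, 107.5]
eef_rot: [-0.003, 0.709, 0.705, 0.004]
contact_force: [-0.0, 29.1, 1.9]
opening: 18.5
finger_force: 59.6
```

play_rows --rows '[{"grip":14,"translation":[-2,0,0],"roll":0},{"grip":14,"translation":[-2,0,0],"roll":0}]'

```text
time_s: 19.6
position: [535.9, 86.8, 107.5]
eef_rot: [-0.003, 0.709, 0.705, 0.004]
contact_force: [-0.4, 26.8, 2.3]
opening: 19.0
finger_force: 59.6
```

play_rows --rows '[{"grip":14,"translation":[-2,0,0],"roll":0},{"grip":14,"translation":[-2,0,0],"roll":0}]'

```text
time_s: 19.8
position: [535.9, 82.4, 107.5]
eef_rot: [-0.002, 0.709, 0.705, 0.004]
contact_force: [0.3, 22.8, 2.0]
opening: 18.7
finger_force: 59.6
```

play_rows --rows '[{"grip":14,"translation":[-2.5,0,0],"roll":0},{"grip":14,"translation":[-2.5,0,0],"roll":0},{"grip":14,"translation":[-3,0,0],"roll":0},{"grip":14,"translation":[-3,0,0],"roll":0},{"grip":14,"translation":[-3,0,0],"roll":0},{"grip":14,"translation":[-3,0,0],"roll":0}]'

```text
time_s: 20.4
position: [535.9, 62.5, 107.4]
eef_rot: [-0.001, 0.709, 0.705, 0.002]
contact_force: [-0.8, 9.4, 3.1]
opening: 18.6
finger_force: 59.7
```

play_rows --rows '[{"grip":14,"translation":[-3,0,0],"roll":0},{"grip":14,"translation":[-3,0,0],"roll":0},{"grip":14,"translation":[-3,0,0],"roll":0},{"grip":14,"translation":[-3,0,0],"roll":0},{"grip":14,"translation":[-3,0,0],"roll":0},{"grip":14,"translation":[-3,0,0],"roll":0}]'

```text
time_s: 21.0
position: [535.7, 42.5, 107.1]
eef_rot: [0.0, 0.709, 0.705, 0.0]
contact_force: [-0.5, 4.5, 4.9]
opening: 19.0
finger_force: 59.8
```

play_rows --rows '[{"grip":14,"translation":[-3,0,0],"roll":0},{"grip":14,"translation":[-3,0,0],"roll":0},{"grip":14,"translation":[-3,0,0],"roll":0},{"grip":14,"translation":[-3,0,0],"roll":0},{"grip":14,"translation":[-3,0,0],"roll":0},{"grip":14,"translation":[0,0,0],"roll":0},{"grip":14,"translation":[0,0,0],"roll":0}]'

```text
time_s: 21.7
position: [535.7, 27.1, 107.1]
eef_rot: [0.0, 0.709, 0.705, -0.0]
contact_force: [0.1, 1.7, 5.0]
opening: 18.6
finger_force: 60.0
```

Run:
```python
from h import *
to([534.5,28,107],89.5)
t=shot('top','t8');t7=dict(np.load('t7.npz'))
# tip in top cam: expected at y=-146 ; tube top shift
print('tip pred',[proj(t,[534.3,y,36]) for y in(-135,-140,-145,-150)])
print({u:t['color'][216:224,u].mean(1).astype(int).tolist() for u in range(330,352,2)})
# tube rim tracking by template on top cam
p=proj(t,[534.4,-44.5,158]).astype(int)
tp=cv2.cvtColor(t7['color'],6)[p[1]-12:p[1]+12,p[0]-12:p[0]+12];im=cv2.cvtColor(t['color'],6)[p[1]-24:p[1]+24,p[0]-24:p[0]+24]
r=cv2.matchTemplate(im,tp,5);print(cv2.minMaxLoc(r),'pred',proj(t,[534.4,-44.5,168])-proj(t,[534.4,-44.5,158]))
```

```text
t 21.7 pos [535.7  27.1 107.1] yaw 89.72 tilt 0.05 q6 -0.09 F [0.1 1.7 5. ]
tool delta [ 0.9 -1.2  0.1] roll 0.22
tip pred [array([333.5, 219.7]), array([335.6, 219.7]), array([337.6, 219.7]), array([339.7, 219.7])]
{330: [149, 149, 126, 98, 92, 81, 86, 93], 332: [150, 150, 126, 97, 89, 81, 88, 95], 334: [149, 151, 121, 92, 87, 82, 88, 93], 336: [148, 149, 124, 89, 84, 76, 88, 94], 338: [150, 149, 143, 137, 136, 143, 139, 130], 340: [148, 151, 148, 151, 148, 150, 151, 149], 342: [150, 150, 149, 150, 149, 150, 150, 147], 344: [147, 149, 151, 151, 147, 151, 150, 149], 346: [152, 149, 151, 150, 147, 151, 150, 150], 348: [149, 152, 150, 149, 149, 151, 153, 149], 350: [148, 151, 152, 150, 150, 149, 151, 150]}
(-0.3828822076320648, 0.3838403820991516, (24, 4), (0, 0)) pred [ 0.3 -0.4]
```

play_rows --rows '[{"grip":50,"translation":[0,0,0],"roll":0},{"grip":50,"translation":[0,0,0],"roll":0},{"grip":50,"translation":[0,0,0],"roll":0},{"grip":50,"translation":[0,0,-5],"roll":0},{"grip":50,"translation":[5,0,-15],"roll":0},{"grip":50,"translation":[20,0,-30],"roll":0},{"grip":50,"translation":[30,0,-30],"roll":0},{"grip":50,"translation":[30,0,-30],"roll":0}]'

```text
time_s: 22.55
position: [535.8, 113.6, 219.3]
eef_rot: [0.0, 0.709, 0.705, 0.0]
contact_force: [1.3, 0.1, -0.0]
opening: 49.9
finger_force: 0.0
```

play_rows --rows '[{"grip":50,"translation":[30,0,-20],"roll":0},{"grip":50,"translation":[0,0,0],"roll":0},{"grip":50,"translation":[0,0,0],"roll":0}]'

```text
time_s: 22.85
position: [536.1, 143.4, 238.2]
eef_rot: [0.001, 0.708, 0.706, 0.001]
contact_force: [-1.0, -0.8, -0.4]
opening: 49.9
finger_force: 0.0
```

Run:
```python
from h import *
to([534.5,28,107],89.5)
t=shot('top','t9');s=shot('side','s9');s5=dict(np.load('s5.npz'));import time
g=lambda c:cv2.cvtColor(c['color'],6)
u=int(proj(s,[534.4,-44.5,158])[0])
# column profile along tube axis, before (home) and after
for c,n in((s5,'home'),(s,'now')): print(n,g(c)[170:225,u-2:u+3].mean(1).astype(int).tolist())
print('pred rows',{h:[proj(s,[534.4,-44.5,z+h])[1] for z in (158,138,104)] for h in(0,8,10,12)})
print('tip',{x:t['color'][216:224,x].mean(1).astype(int).tolist() for x in range(334,342,2)})
# handle location in top: dark pixels
k=g(t)[190:250,230:300];m=(k<45).astype(np.uint8);n,l,stt,c=cv2.connectedComponentsWithStats(m);
for i in range(1,n):
    if stt[i,4]>20: print(stt[i],c[i]+[230,190],atz(t,*(c[i]+[230,190]),60))
```

```text
t 22.85 pos [536.1 143.4 238.2] yaw 89.84 tilt 0.12 q6 0.12 F [-1.  -0.8 -0.4]
tool delta [-115.4   -1.6  131.2] roll 0.34
home [179, 172, 160, 165, 180, 180, 177, 134, 103, 107, 113, 114, 114, 114, 114, 108, 95, 89, 88, 86, 99, 100, 96, 93, 92, 89, 89, 123, 87, 89, 87, 87, 86, 87, 88, 87, 87, 87, 83, 108, 88, 146, 145, 128, 88, 88, 88, 88, 88, 87, 87, 87, 88, 88, 88]
now [193, 186, 172, 178, 194, 194, 191, 145, 112, 116, 122, 123, 114, 100, 97, 96, 99, 112, 106, 102, 100, 98, 97, 102, 139, 96, 94, 94, 94, 94, 94, 93, 93, 93, 94, 132, 96, 75, 43, 46, 84, 158, 157, 139, 95, 95, 95, 96, 95, 95, 95, 95, 96, 95, 95]
pred rows {0: [np.float64(187.1), np.float64(193.8), np.float64(204.9)], 8: [np.float64(184.3), np.float64(191.1), np.float64(202.3)], 10: [np.float64(183.6), np.float64(190.4), np.float64(201.7)], 12: [np.float64(182.9), np.float64(189.8), np.float64(201.0)]}
tip {334: [155, 153, 125, 96, 87, 85, 93, 96], 336: [154, 154, 127, 92, 84, 77, 93, 97], 338: [153, 156, 146, 142, 141, 147, 143, 135], 340: [153, 155, 154, 154, 152, 157, 156, 154]}
[  0   0   7  60 204] [232.28431373 220.92647059] [532.1 110.9  60. ]
[ 27  26  22  10 121] [268.3553719  220.24793388] [532.8  24.7  60. ]
```

```bash
python3 -c "
from station import *
print(hand_in())"
```

```text
the job is handed in; nothing more can be done
None
```

I handed the job in at about 23 s, with no verdict returned. The big coring tool seated home under about 25 N with a twist and stood on its own. The drift then freed it with a push peaking near 29 N, and by the images it now stands loose about 10.5 mm up, with the drift left in the slot.

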